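Refit the splash strip on a heating-bath base

TASK

Open both red turn-bolts on the bath's base, turning each to its end stop so that its yellow tongue swings away from the mouth of the lapped flap. Then take the aluminium splash strip by its black grip and tuck its blue edge squarely and fully home under the flap, without lifting the flap, and press the strip down flat on the deck against the sprung seal. Finish while still holding it pressed flat, so that a colleague can put the screws in; leave the other things on the bench alone.

Things in the scene. Friction and masses are not known exactly. Their poses are not given: they have to be found in the camera images.
- strip: Loose splash strip, about 0.22 kg: aluminium plate 100 x 130 mm (its x, y), 4 mm thick, with a 30 mm wide blue band along its +x edge (the edge to tuck). A black upright grip bar stands on it, 12 mm thick (x), 70 mm long (y), centred at x = -15 mm, y = 0, from 4 to 40 mm above the underside. Origin: centre of the underside, z up. It starts lying flat on the bench (z = 0).
- strip_edge (a point): Middle of the strip's blue edge, at the underside (50 mm along the strip's x from its origin); same axes as the strip.
- unit: Fixed cream base housing of a heating bath, 310 x 330 mm (x from -145 to +165 mm, y +-165 mm), flat deck 70 mm above the bench. Origin on the bench; x points in under the flap (roughly away from the robot), z up. A small steel dish stands on the deck at about x = 136 mm, y within 50 mm of 0.
- seat (a point): Point of the unit's deck surface straight below the middle of the flap's lip (30 mm along the unit's x from its origin, 70 mm up); same axes as the unit. The strip's place: blue edge under the flap, its y centred on the seat's y = 0, plate lying on the grey seat mat. A fixed stop lies under the flap at seat x = 32 mm; the strip is fully home with its edge at or near that stop. Open deck reaches from seat x = -175 mm.
- flap_lip (a point): Middle of the lower edge of the flap's free lip (orange line on top); moves with the flap. The flap is a grey plate 60 mm (x) by 150 mm (y), 3 mm thick, its underside 12 mm above the deck, hinged at its far side (seat x = 60 mm), lying down by its own weight (60 g).
- flap (a joint): Hinge of the flap, rad: 0 lying down, grows as the lip is lifted (0.12 rad is 7 mm at the lip).
- seal (a joint): Black sprung seal bar across the seat (100 mm along y, 12 mm round, at seat x = -50 mm), m: 0 standing 5 mm proud of the deck, 0.005 pressed flush. It takes 3 N to start and 8 N to be flush, more than the strip's own weight.
- bolt_left (a joint): Captive turn-bolt at the unit's +y side, rad: 0 = yellow tongue across the mouth of the flap (pointing to the unit's -y), 1.5 = end stop, tongue pointing to the unit's +x, alongside the flap. Grows counter-clockwise seen from above; stays where it is left (friction 0.04 N m).
- bolt_right (a joint): Captive turn-bolt at the unit's -y side, rad: 0 = yellow tongue across the mouth (pointing to the unit's +y), 1.5 = end stop, tongue pointing to the unit's +x. Grows clockwise seen from above; stays where it is left (friction 0.04 N m).
- bolt_left_grip (a point): On the left bolt's axis (seat x = -18 mm, y = +95 mm), 38 mm above the deck, axes turn with it: its red bar grip is 12 mm thick (x), 42 mm long (y), from 15 to 51 mm above the deck. The yellow tongue (12 mm wide, reaching 58 mm from the axis, 3 to 13 mm above the deck) lies below the bar, parallel to it.
- bolt_right_grip (a point): The same for the right bolt (seat x = -18 mm, y = -95 mm).
- amber_bottle: Bystander: amber glass bottle, 60 mm across, 140 mm tall, origin at its foot.
- beaker: Bystander: glass beaker, 64 mm across, 85 mm tall, origin at its foot.
- screw_dish: Bystander: steel dish on the unit's deck, 44 mm across, 16 mm tall, origin at its foot.
- screwdriver: Bystander: screwdriver with a green handle, lying on the bench.
- cork_ring: Bystander: cork flask ring, 100 mm across, 25 mm tall, origin at its foot.
- grease_jar: Bystander: white jar, 50 mm across, 50 mm tall, origin at its foot.
Not all that is in view belongs to the job. Several things have the shape of the strip; the one meant has the colours described above.

How it is judged (in metres and radians):
On the way, in this order (a step that is already met when the one before it is completed fails the run):
1. both turn-bolts are at their end stops (value of joint each of bolt_left, bolt_right above 1.38 rad), for 0.2 s.
2. the strip's blue edge is under the lapped flap (x of strip_edge in the frame of seat above 0.01 m and z of strip_edge in the frame of seat below 0.009 m and distance between strip_edge and seat below 0.045 m), for 0.1 s.
At the end, for the whole second after the job is handed in: Bolts within 0.12 rad of their stops; blue edge 22 mm or more under the lip, centred within 12 mm, square within 0.1 rad; plate flat within 0.03 rad, edge under 4 mm above the deck; seal in 3.8 mm or more; flap below 0.03 rad; fingers on the still strip with over 3 N (all of step 1 and x of strip_edge in the frame of seat above 0.022 m and y of strip_edge in the frame of seat between -0.012 and 0.012 m and z of strip_edge in the frame of seat below 0.004 m and angle between the x axis of strip and the x axis of unit, either way round below 0.1 rad and angle between the z axis of strip and the z axis of unit, either way round below 0.03 rad and value of joint seal above 0.0038 m and value of joint flap below 0.03 rad and contact force between the fingers and strip above 3 N and linear speed of strip below 0.02 m/s); the arm keeps its last pose, push and grip.
It fails at once if the flap is lifted (lip raised more than 7 mm) (value of joint flap above 0.12 rad).
It fails at once if a bystander is moved more than 30 mm (distance of any of amber_bottle, beaker, screw_dish, screwdriver, cork_ring, grease_jar from where it was at the start of the episode above 0.03 m).
It also fails if it takes over 64 s, if anything falls off the work surface, if the arm or the gripper's body presses on something with over 40 N, if the wrist force passes 120 N, or if a joint passes its speed limit or range.

ROBOT

A 6-joint arm with a two-finger parallel gripper is mounted at the origin on the work surface. World frame = base frame: x ahead of the robot, y to its left, z up, the work surface at z = 0. Lengths are in mm, angles in rad, forces in N, time in s.
With the tool pointing down it reaches from about 350 to 875 mm from the base axis. Payload 4.2 kg.
Tool frame: the origin (TCP) lies at the very end of the fingers, on their centre line; the grasp point (between the pads) lies 19 mm behind it; z points along the fingers, y is the direction in which the jaws open and shut (so a half turn about z gives the same grasp; the last joint's range is limited). The gripper opens to 85 mm and grips with 20 to 120 N. Pads are 22 mm wide; open, the fingers measure 114 mm over their backs; the gripper's body (76 mm by 85 mm) begins 54 mm behind the grasp point. The pads swing forward as they close: fully open they stand 13 mm farther back than shut.
Start: joints at [1.478, 0.385, 0.008, 0, -1.194, -0.259], TCP at [215.335, 586.711, 231.312] pointing down, gripper open.
Joint ranges: [-3.14, 3.14], [-1.21, 2.06], [-1.07, 1.41], [-3.16, 2.05], [-2.99, -0.16], [-3.1, 3.1]. Speed limits (rad/s): [2.79, 2.79, 3.14, 3.14, 3.14, 3.14].

INTERFACE

Orientations are given as a unit quaternion [x, y, z, w].
In Python, from bench import arm gives the robot as it stands.
- The arm moves only by the tool apply_moves, never from a script. Its argument "plan" is one flat list of numbers, 5 for each row, row after row: the gripper's target within -1 to 1 (shut at 1, half-way at 0, fully open at -1), then the shift along the world's x, y, z in m, then the turn about the world's z in degrees. A call has 1 to 8 rows; each row is the pose to reach, as a shift and turn from the pose commanded when the call began; what a row does not reach only later rows make up. A row lasts 1/12 s, in which the tool goes at most 41.7 mm and 7.16 degrees, less where a joint would pass 70% of its speed; a pose out of reach is approached as far as the arm can. A call with a gripper value outside its range is refused whole. The fingers move at their own pace and stop on an object; the grip force is fixed at half the most. Time passes only in rows, so rows that repeat a pose let the fingers close. It gives the time, the measured TCP pose, the force and the opening at its end, in the units of the state.
- arm.read_state(): the state, without advancing time (a new reading comes with each control period).
- arm.get_image(name): name is "scene" or "top"; returns a dict with "color" (384x512x3 uint8, red, green, blue), "range_z" (384x512 float32, mm along the optical axis (not along the pixel's ray), 0 where there is no reading), "camera_matrix" (3x3 intrinsics, pixels), "k1" (the pictures are not rectified: a ray, as slopes to the right and down, at radius r is drawn at 1 + k1 r^2 times it, then the intrinsics apply), "camera_from_world" (4x4, takes a point from world to camera coordinates). Camera axes: x right, y down, z forward; pixel columns grow to the right and rows downward; lengths in mm; the calibration is good to about 2 mm. A picture is of the moment at which its call begins.
- arm.job_done(): hands the job in, once; it reports no verdict.
The state is a dict: "clock": time; "joints": joint angles; "joint_vel": joint speeds; "joint_efforts": joint torques, N m; "position": TCP position; "ee_rot": TCP orientation; "contact_force": force on the tool from outside, world axes, zero at the start; "wrist_torque": the same for the moment, N m; "gripper_width": finger opening in mm.
Only numpy, scipy, OpenCV 4.12 (cv2) and the standard library are available. Lean on these libraries where they do the work, as an engineer would, in place of code of your own. Each camera call takes 0.05 s, during which the arm holds its last target.

## Working session

There is one attempt and no reset: what is moved stays moved. The work goes in short steps, Python scripts to look and compute and a tool call to move; the robot and the scene stay as the last step left them, time stands still between calls to the robot, and variables do not carry over. Pictures are saved under pics/ and viewed, and the job is handed in when it is done.

Besides the shell and the picture viewer there is one more tool, called after "Call:" as name(argument=value, ...) on one line, values as JSON. apply_moves: Moves the arm, as the interface text tells. Its arguments: {"type":"object","properties":{"plan":{"type":"array","items":{"type":"number"}}},"required":["plan"]}

```bash
mkdir -p pics; ls
cat > h.py <<'E'
import numpy as np, cv2
from bench import arm
def rays(im,px):
    K=im["camera_matrix"];px=np.atleast_2d(np.array(px,float))
    d=np.stack([(px[:,0]-K[0,2])/K[0,0],(px[:,1]-K[1,2])/K[1,1]],1)
    u=d.copy()
    for _ in range(20): u=d/(1+im["k1"]*(u**2).sum(1,keepdims=True))
    return np.c_[u,np.ones(len(u))]
def on_plane(im,px,z):
    T=np.array(im["camera_from_world"]);R=T[:3,:3];t=T[:3,3]
    r=rays(im,px)@R; c=-R.T@t
    return c+r*((z-c[2])/r[:,2])[:,None]
def by_depth(im,px):
    T=np.array(im["camera_from_world"]);R=T[:3,:3];t=T[:3,3]
    px=np.atleast_2d(px).astype(int)
    z=im["range_z"][px[:,1],px[:,0]]
    return (rays(im,px)*z[:,None]-t)@R
def save(c,n,s=1.5):
    cv2.imwrite("pics/"+n,cv2.resize(np.ascontiguousarray(c[:,:,::-1]),None,fx=s,fy=s,interpolation=cv2.INTER_CUBIC))
E
python3 - <<'E'
from h import *
import pickle
d={}
for n in("scene","top"):
    d[n]=arm.get_image(n); save(d[n]["color"],n+"0.png")
    print(n,d[n]["k1"],d[n]["camera_matrix"],d[n]["camera_from_world"])
pickle.dump(d,open("im0.pkl","wb"))
print(arm.read_state())
E
```

```text
pics
scene 0.0561871881095971 [[476.14817216   0.         264.38910672]
 [  0.         476.14817216 201.54648894]
 [  0.           0.           1.        ]] [[ 4.77791294e-01  8.78471467e-01 -1.83323358e-03 -1.97165969e+02]
 [ 7.24377102e-01 -3.95159891e-01 -5.64912803e-01 -2.60959373e+02]
 [-4.96984199e-01  2.68582467e-01 -8.25148571e-01  1.71262843e+03]
 [ 0.00000000e+00  0.00000000e+00  0.00000000e+00  1.00000000e+00]]
top -0.014915883897549342 [[444.1112865    0.         249.84716318]
 [  0.         444.1112865  189.12943987]
 [  0.           0.           1.        ]] [[-2.04071866e-02 -9.99679916e-01 -1.49536502e-02  4.75063981e+00]
 [-9.96314660e-01  2.15802549e-02 -8.30143956e-02  4.68794419e+02]
 [ 8.33105277e-02  1.32044506e-02 -9.96436149e-01  1.45063680e+03]
 [ 0.00000000e+00  0.00000000e+00  0.00000000e+00  1.00000000e+00]]
{'clock': 0.1, 'joints': array([ 1.47759112e+00,  3.85481828e-01,  6.75450618e-03, -4.28264415e-04,
       -1.19402470e+00, -2.58589092e-01]), 'joint_vel': array([-0.00032997, -0.00284231,  0.00362948,  0.00183988,  0.00173684,
        0.00103883]), 'joint_efforts': array([-1.82055182e-04, -3.93324029e+01,  1.88927579e+01,  4.19788778e+00,
       -2.60822279e-03,  8.50025884e-06]), 'position': array([215.17560259, 586.22565695, 230.32755281]), 'ee_rot': array([ 9.84555628e-01, -1.75069186e-01, -1.17587003e-04,  9.90947868e-04]), 'contact_force': array([ 0.05374199, -1.31306497,  0.61300942]), 'wrist_torque': array([ 0.02217561,  0.00344974, -0.05094096]), 'gripper_width': 85.27355049689574}
```

View pics/scene0.png

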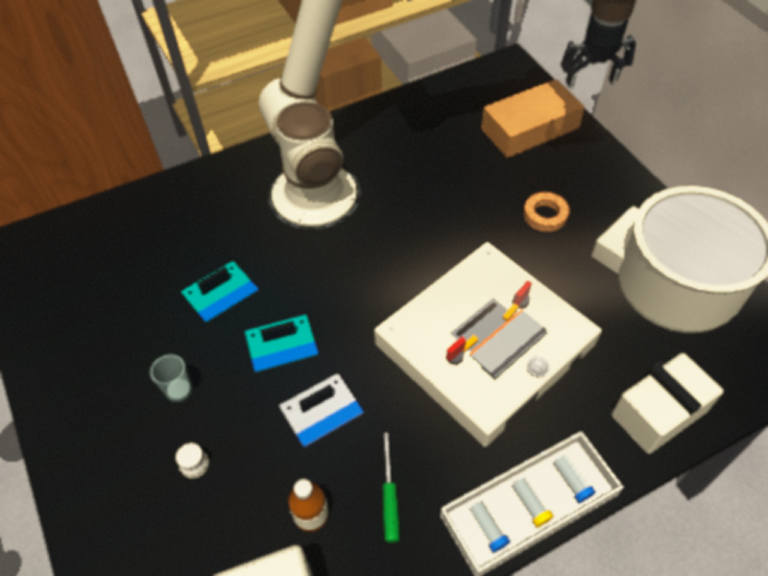

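View pics/top0.png

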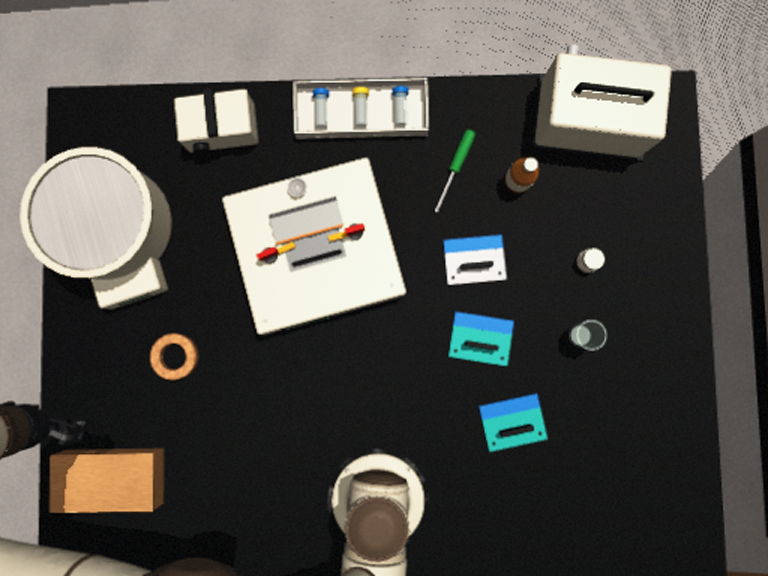

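Candidates for the strip (picture px in the top view): the silver plate with a blue edge (475,260), a teal one (482,338) and another teal one (513,422). I choose the silver (aluminium) one and will check it in a crop.

```bash
cat > m.py <<'E'
from h import *
def comp(mask,minA=15):
    n,l,s,c=cv2.connectedComponentsWithStats(mask.astype(np.uint8),connectivity=8)
    return [(l==i,s[i],c[i]) for i in range(1,n) if s[i,4]>=minA]
def masks(im):
    h=cv2.cvtColor(im["color"],cv2.COLOR_RGB2HSV); H,S,V=[h[:,:,i].astype(int) for i in range(3)]
    return dict(red=((H<5)|(H>174))&(S>180)&(V>90),orange=(H>6)&(H<17)&(S>150)&(V>150),yellow=(H>=18)&(H<30)&(S>150)&(V>120),
      blue=(H>100)&(H<115)&(S>120)&(V>100))
E
python3 - <<'E'
from m import *
import pickle
d=pickle.load(open("im0.pkl","rb"))
im=d["top"]
save(im["color"][130:210,280:350],"strip_crop.png",8)
save(im["color"][100:230,140:280],"unit_crop.png",5.5)
sc=d["scene"];save(sc["color"][155:300,240:410],"unit_crop_s.png",4.5)
for k,m in masks(im).items():
    for mm,s,c in comp(m):
        ys,xs=np.nonzero(mm); P=by_depth(im,np.c_[xs,ys])
        print(k,s,c.round(1),P.mean(0).round(0), np.median(P[:,2]).round(0))
E
```

```text
red [231 150  12   6  43] [236.1 152.1] [577.  34. 120.] 120.0
red [172 165  13   8  47] [177.5 168.3] [530. 217. 120.] 121.0
orange [184 150  44  13  50] [205.1 156.1] [567. 132. 113.] 86.0
yellow [235  58  11   5  44] [240.   59.8] [905.  19.  34.] 37.0
yellow [219 155  11   6  43] [224.  157.4] [567.  75.  83.] 83.0
yellow [185 161  12   8  47] [190.6 164.8] [546. 182.  81.] 81.0
blue [262  57  10   5  40] [266.7  59.1] [905. -71.  35.] 37.0
blue [209  59  10   4  38] [213.5  60.6] [904. 108.  37.] 37.0
blue [296 156  40  13 350] [315.2 161.9] [ 553. -222.   29.] 4.0
blue [302 208  41  14 361] [322.1 214.5] [ 380. -242.   16.] 3.0
blue [319 262  41  18 372] [339.2 270.5] [ 196. -292.   11.] 4.0
```

View pics/strip_crop.png

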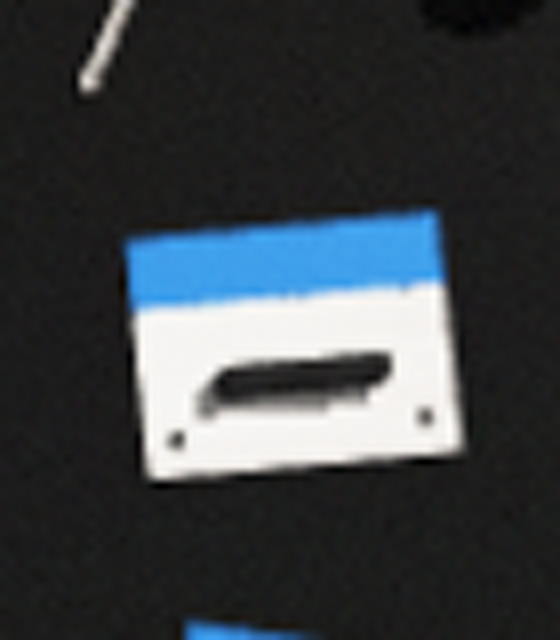

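View pics/unit_crop.png

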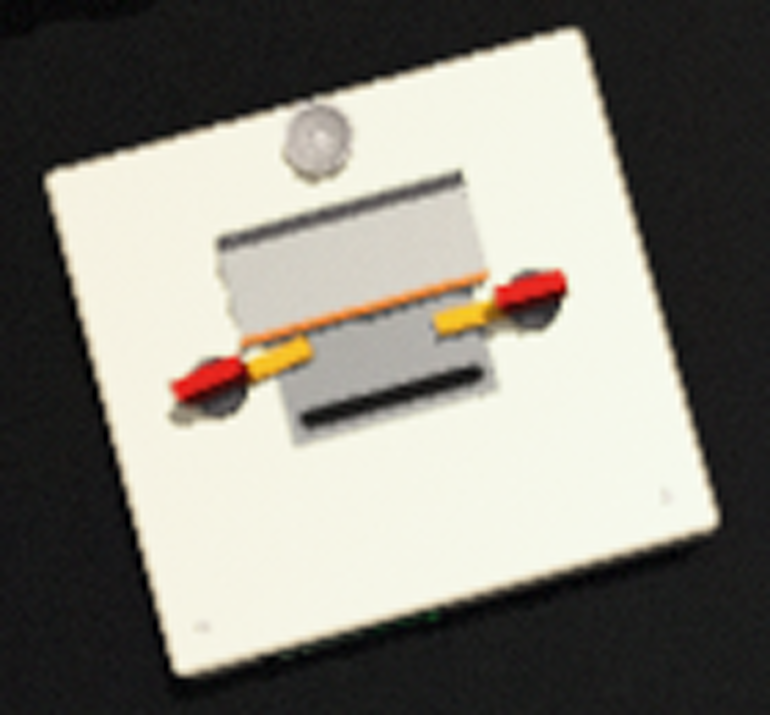

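View pics/unit_crop_s.png

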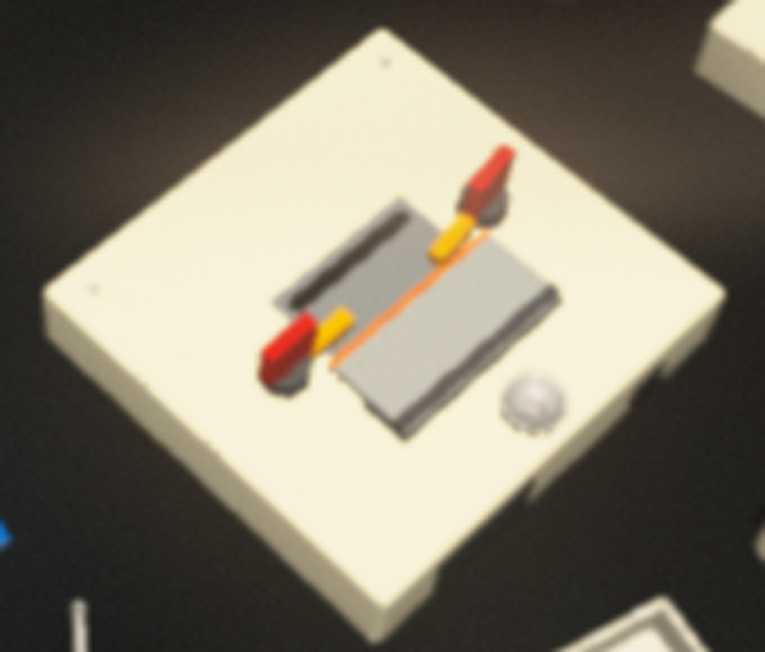

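The silver crop shows bare aluminium, a blue band and a black bar at crop (300,378), so it is the right one. In the top view the bolts' red bars are at (236,152) and (177,168), with both tongues across the mouth.

```bash
cat >> m.py <<'E'
def line(P):
    c=P[:,:2].mean(0);u,s,v=np.linalg.svd(P[:,:2]-c);return c,np.arctan2(v[0,1],v[0,0])%np.pi
def deckrect(im):
    h=cv2.cvtColor(im["color"],cv2.COLOR_RGB2HSV)
    m=((h[:,:,2]>150)&(h[:,:,1]<60)).astype(np.uint8)
    return m
E
python3 - <<'E'
from m import *
import pickle
d=pickle.load(open("im0.pkl","rb"))
def quad(im,m,z,eps=0.03):
    c,_=cv2.findContours(m.astype(np.uint8),cv2.RETR_EXTERNAL,cv2.CHAIN_APPROX_NONE);c=max(c,key=cv2.contourArea)
    P=on_plane(im,c[:,0,:],z)[:,:2]
    return P,cv2.minAreaRect((P).astype(np.float32))
for n in("top","scene"):
    im=d[n];ms=masks(im);print(n)
    h=cv2.cvtColor(im["color"],cv2.COLOR_RGB2HSV)
    yy,xx=np.mgrid[:384,:512]
    W=by_depth(im,np.c_[xx.ravel(),yy.ravel()]).reshape(384,512,3)
    m=(abs(W[:,:,2]-70)<8)&(h[:,:,2]>60)
    for mm,s,c in comp(m,2000):
        P,r=quad(im,mm,70);print("deck",s,[np.round(x,1) for x in r], cv2.boxPoints(r).round(0).tolist())
    for mm,s,c in comp(ms["red"]):
        ys,xs=np.nonzero(mm);P=on_plane(im,np.c_[xs,ys],121);cc,a=line(P)
        print("red",c.round(1),cc.round(1),np.degrees(a).round(1))
    for mm,s,c in comp(ms["yellow"]):
        ys,xs=np.nonzero(mm);P=on_plane(im,np.c_[xs,ys],83);cc,a=line(P)
        print("yel",c.round(1),cc.round(1),np.degrees(a).round(1))
    for mm,s,c in comp(ms["orange"]):
        if s[4]>60: continue
        ys,xs=np.nonzero(mm);P=on_plane(im,np.c_[xs,ys],85);cc,a=line(P)
        print("orange",cc.round(1),np.degrees(a).round(1))
    for mm,s,c in comp(ms["blue"],200):
        P,r=quad(im,mm,4);print("blue",c.round(0),[np.round(x,1) for x in r])
    # strip: blue+white near
    m=((W[:,:,2]<48)&(W[:,:,2]>-5)&(h[:,:,2]>90)&(abs(W[:,:,0]-505)<110)&(abs(W[:,:,1]+222)<110))
    for mm,s,c in comp(m,500):
        P,r=quad(im,mm,4);print("strip",c.round(0),[np.round(x,1) for x in r])
    m=((W[:,:,2]>25)&(W[:,:,2]<48)&(h[:,:,2]<90)&(abs(W[:,:,0]-505)<110)&(abs(W[:,:,1]+222)<90))
    for mm,s,c in comp(m,20):
        ys,xs=np.nonzero(mm);P=on_plane(im,np.c_[xs,ys],40);cc,a=line(P);print("grip",c.round(0),cc.round(1),np.degrees(a).round(1))
E
```

```text
top
deck [ 148  106  122  117 8045] [array([550.5, 126.5]), array([309.1, 328.2]), np.float64(14.4)] [[360.0, 247.0], [442.0, -71.0], [741.0, 6.0], [659.0, 324.0]]
deck [  33  301   71   41 2717] [array([ 59.6, 576. ]), array([122.3, 223.6]), np.float64(0.3)] [[-2.0, 688.0], [-1.0, 464.0], [121.0, 465.0], [120.0, 688.0]]
red [236.1 152.1] [576.6  33.7] 104.3
red [177.5 168.3] [530.1 216.5] 111.7
yel [240.   59.8] [886.1  17.4] 85.5
yel [224.  157.4] [566.8  74.5] 105.1
yel [190.6 164.8] [545.5 181.4] 114.9
orange [572.  134.4] 104.4
blue [315. 162.] [array([ 557.1, -226. ]), array([ 30. , 132.2]), np.float64(4.0)]
blue [322. 215.] [array([ 380.1, -243.3]), array([132.5,  30.3]), np.float64(79.6)]
blue [339. 270.] [array([ 195.4, -293.5]), array([ 29.9, 131.8]), np.float64(11.2)]
strip [316. 173.] [array([ 520.5, -228.2]), array([103.4, 133.4]), np.float64(4.0)]
grip [317. 177.] [ 503.4 -226.4] 95.0
scene
deck [ 250  162  151  128 8217] [array([557.2, 124. ]), array([309. , 330.9]), np.float64(14.4)] [[366.0, 246.0], [449.0, -75.0], [748.0, 2.0], [666.0, 323.0]]
red [349.  192.3] [535.4 217.2] 114.0
red [303.6 231.7] [586.9  30. ] 114.7
yel [366.4  72.8] [ 99.2 595.7] 8.5
yel [340.  207.4] [548.6 182.5] 113.8
yel [313.5 228. ] [571.8  75.5] 112.1
yel [361.4 345.3] [ 9.166e+02 -4.000e-01] 91.3
orange [565.  168.4] 106.4
blue [152. 201.] [array([ 198.9, -292.9]), array([ 29.8, 133.2]), np.float64(11.3)]
blue [190. 238.] [array([ 383. , -242.8]), array([132.9,  29.9]), np.float64(79.7)]
blue [219. 282.] [array([ 559.5, -225.3]), array([ 31.2, 132.7]), np.float64(3.8)]
strip [214. 274.] [array([ 522.8, -227.7]), array([105.5, 134.3]), np.float64(3.9)]
grip [210. 264.] [ 512.9 -230.4] 94.7
```

The frame positions agree to about 3 mm. In world mm:
- **Unit:** yaw 14.4°, seat ≈ (572,130)
- **Left bolt:** (531,217.5)
- **Right bolt:** (578,34)
- **Strip:** ≈ (522,-228), yaw 4°

I'll start with the left bolt, which needs a jaw angle of about 20°.

Call:
apply_moves(plan=[-1,0.2,-0.235,0,-48,-1,0.2,-0.235,0,-48,-1,0.2,-0.235,0,-48,-1,0.2,-0.235,0,-48,-1,0.2,-0.235,0,-48,-1,0.2,-0.235,0,-48,-1,0.2,-0.235,0,-48,-1,0.2,-0.235,0,-48])

```text
clock: 0.77
position: [417.0, 348.0, 231.0]
ee_rot: [0.826, -0.563, 0.0, 0.001]
contact_force: [0.0, 0.9, -0.1]
gripper_width: 85.5
```

Call:
apply_moves(plan=[-1,0.116,-0.134,-0.06,0,-1,0.116,-0.134,-0.06,0,-1,0.116,-0.134,-0.06,0,-1,0.116,-0.134,-0.06,0,-1,0.116,-0.134,-0.06,0,-1,0.116,-0.134,-0.06,0,-1,0.116,-0.134,-0.06,0,-1,0.116,-0.134,-0.06,0])

```text
clock: 1.43
position: [531.1, 218.1, 171.4]
ee_rot: [0.828, -0.56, -0.0, 0.0]
contact_force: [-0.5, -0.7, 0.3]
gripper_width: 85.3
```

Run:
```python
from h import *
a=arm.get_image("top");b=arm.get_image("scene")
save(a["color"][90:240,130:290],"a1.png",4);save(b["color"][100:290,240:420],"b1.png",4)
s=arm.read_state();print(s["position"],s["ee_rot"])
```

```text
[530.93962866 218.8133655  171.89103207] [ 8.28736513e-01 -5.59638736e-01  1.20785445e-04 -5.12379727e-04]
```

View pics/a1.png

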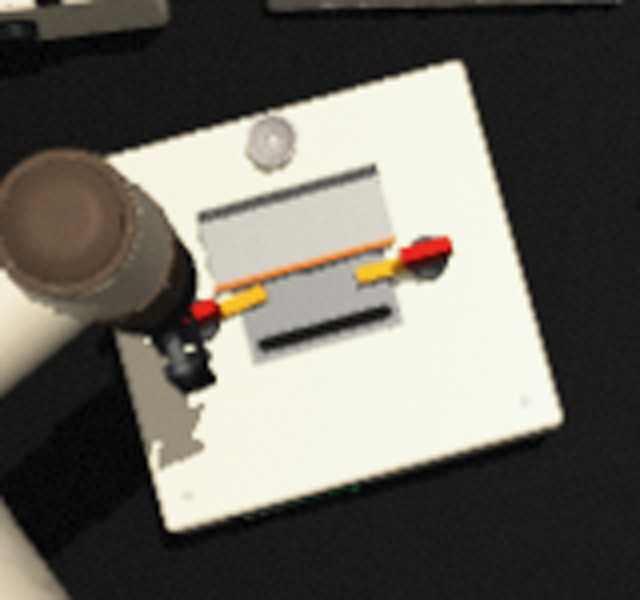

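View pics/b1.png

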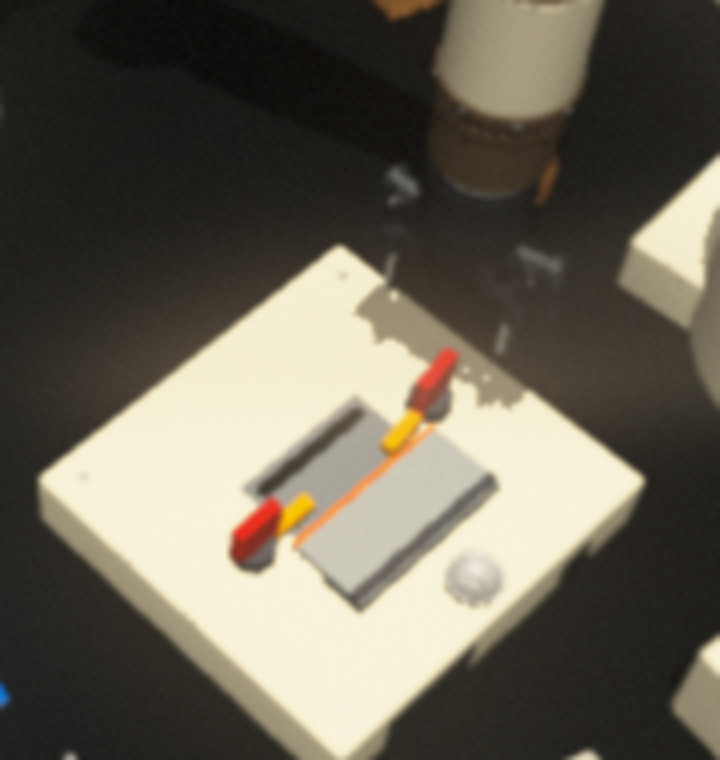

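The top picture shows the gripper over the left bar (crop 200,310), and the scene view shows the jaws straddling it. Next I lower and close.

Call:
apply_moves(plan=[-1,0,0,-0.038,0,-1,0,0,-0.077,0,-1,0,0,-0.077,0,1,0,0,-0.077,0,1,0,0,-0.077,0,1,0,0,-0.077,0,1,0,0,-0.077,0,1,0,0,-0.077,0])

```text
clock: 2.2
position: [532.1, 218.4, 96.2]
ee_rot: [0.828, -0.56, 0.001, -0.002]
contact_force: [0.5, 1.0, -0.5]
gripper_width: 25.8
```

Call:
apply_moves(plan=[1,0,0,0,0,1,0,0,0,0,1,0,0,0,0,1,0,0,0,0])

```text
clock: 2.53
position: [533.0, 218.5, 95.9]
ee_rot: [0.828, -0.56, 0.001, -0.002]
contact_force: [2.8, 1.2, 5.2]
gripper_width: 10.9
```

Call:
apply_moves(plan=[1,0.001,0,0,6,1,0.001,0,0,12,1,0.001,0,0,18,1,0.001,0,0,24,1,0.001,0,0,30,1,0.001,0,0,36,1,0.001,0,0,42,1,0.001,0,0,48])

```text
clock: 3.2
position: [533.6, 219.0, 95.9]
ee_rot: [0.985, -0.172, 0.002, -0.002]
contact_force: [1.1, 2.8, 7.6]
gripper_width: 10.9
```

Call:
apply_moves(plan=[1,0,0,0,6,1,0,0,0,12,1,0,0,0,18,1,0,0,0,24,1,0,0,0,28,1,0,0,0,30,1,0,0,0,31,1,0,0,0,32])

```text
clock: 3.87
position: [533.7, 219.5, 95.9]
ee_rot: [0.995, 0.103, 0.002, -0.002]
contact_force: [1.8, 3.7, 6.5]
gripper_width: 10.6
```

```bash
cat > st.py <<'E'
from h import *
s=arm.read_state();q=s["ee_rot"]
from scipy.spatial.transform import Rotation as R
y=R.from_quat(q).as_matrix()[:,1]
print(s["clock"],s["position"].round(1),"jaw",np.degrees(np.arctan2(y[1],y[0]))%180,"F",s["contact_force"].round(1),"T",s["wrist_torque"].round(2),"w",s["gripper_width"],s["joints"].round(2))
E
python3 st.py
python3 - <<'E'
from h import *
a=arm.get_image("top");b=arm.get_image("scene")
save(a["color"][90:240,130:290],"a2.png",4);save(b["color"][100:290,240:420],"b2.png",4)
E
```

```text
3.8667 [533.7 219.5  95.9] jaw 101.77402691968064 F [1.8 3.7 6.5] T [ 0.87 -0.09 -0.92] w 10.599370135518242 [ 0.67  0.43 -0.29 -0.   -0.84  1.11]
```

View pics/b2.png

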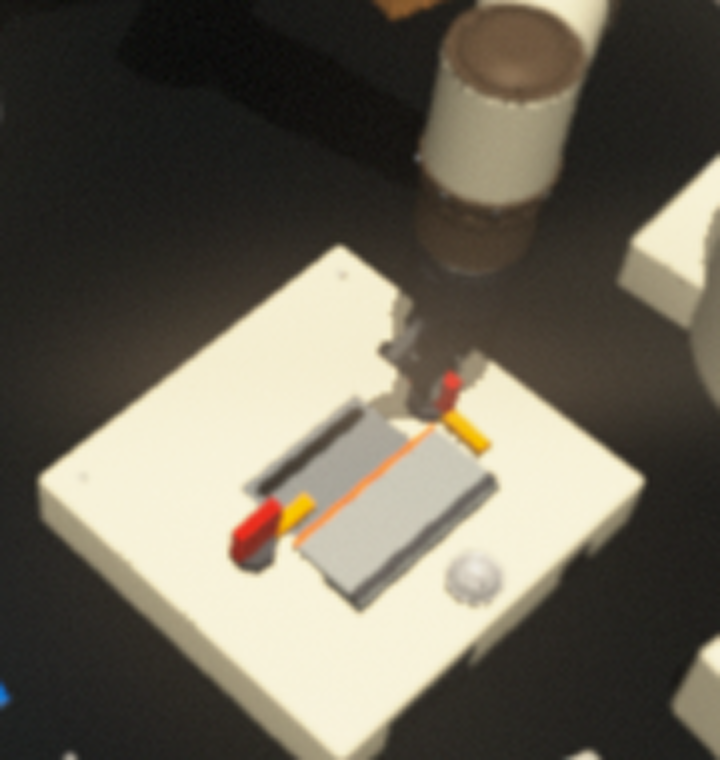

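The scene shows the left tongue pointing along +x, and the wrist twist of 0.9 N m shows it is at its stop. Release, raise and go over to the right bolt.

Call:
apply_moves(plan=[-1,0,0,0,0,-1,0,0,0,0,-1,0,0,0,0,-1,0,0,0,0,-1,0,0,0.03,0,-1,0,0,0.06,0,-1,0,0,0.09,0,-1,0,0,0.09,0])

```text
clock: 4.63
position: [535.4, 219.1, 190.7]
ee_rot: [0.995, 0.104, 0.005, -0.002]
contact_force: [1.1, 0.3, 0.5]
gripper_width: 85.3
```

```bash
python3 st.py
```

```text
4.6333 [535.4 219.1 190.7] jaw 101.9241364229177 F [1.1 0.3 0.5] T [ 0.04 -0.09 -0.04] w 85.27227509203325 [ 0.67  0.33 -0.18  0.   -1.05  1.11]
```

Call:
apply_moves(plan=[-1,0.047,-0.183,0,-50,-1,0.047,-0.183,0,-50,-1,0.047,-0.183,0,-50,-1,0.047,-0.183,0,-50,-1,0.047,-0.183,0,-50,-1,0.047,-0.183,0,-50,-1,0.047,-0.183,0,-50,-1,0.047,-0.183,0,-50])

```text
clock: 5.3
position: [578.9, 33.7, 183.5]
ee_rot: [0.944, -0.329, -0.001, 0.0]
contact_force: [0.5, -0.1, -0.3]
gripper_width: 85.5
```

Call:
apply_moves(plan=[-1,0,0,0,-37.5,-1,0,0,0,-37.5,-1,0,0,0,-37.5,-1,0,0,0,-37.5,-1,0,0,0,-37.5,-1,0,0,0,-37.5,-1,0,0,-0.02,-37.5,-1,0,0,-0.02,-37.5])

```text
clock: 5.97
position: [576.9, 34.7, 161.0]
ee_rot: [0.791, -0.612, -0.002, 0.002]
contact_force: [-0.2, 0.3, -1.6]
gripper_width: 85.2
```

```bash
python3 st.py;python3 - <<'E'
from m import *
a=arm.get_image("top");b=arm.get_image("scene")
save(a["color"][90:240,130:290],"a3.png",4);save(b["color"][100:290,240:420],"b3.png",4)
E
```

```text
5.9667 [576.9  34.7 161. ] jaw 14.498650989856117 F [-0.2  0.3 -1.6] T [-0.    0.13  0.03] w 85.22420775575155 [ 0.34  0.37 -0.2  -0.   -1.   -0.09]
```

View pics/a3.png

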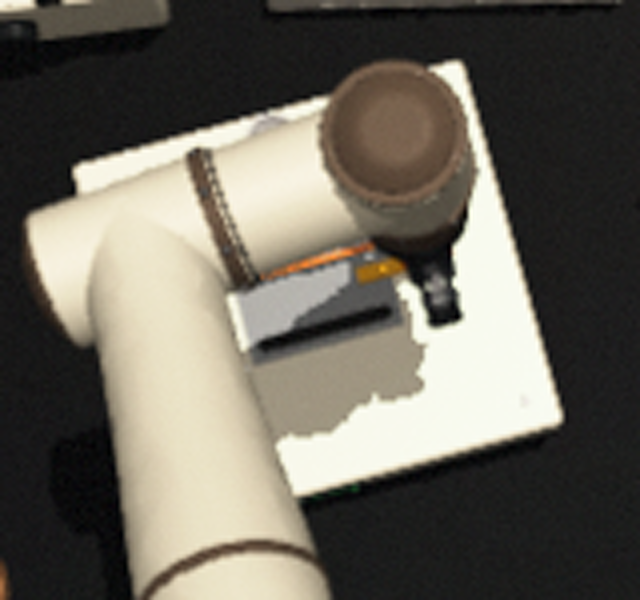

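The top view shows the open jaws across the right bar near (430,260). Lower and close.

Call:
apply_moves(plan=[-1,0.003,0,-0.03,0,-1,0.003,0,-0.067,0,-1,0.003,0,-0.067,0,1,0.003,0,-0.067,0,1,0.003,0,-0.067,0,1,0.003,0,-0.067,0,1,0.003,0,-0.067,0,1,0.003,0,-0.067,0])

```text
clock: 6.73
position: [583.2, 35.0, 99.1]
ee_rot: [0.79, -0.613, 0.001, -0.001]
contact_force: [-0.8, 0.1, 0.8]
gripper_width: 25.6
```

Call:
apply_moves(plan=[1,0,0,0,0,1,0,0,0,0,1,0,0,0,0,1,0,0,0,0])

```text
clock: 7.07
position: [580.2, 34.0, 98.5]
ee_rot: [0.79, -0.613, -0.001, 0.002]
contact_force: [-6.3, -0.0, 7.2]
gripper_width: 11.1
```

Call:
apply_moves(plan=[1,0,0,0,-6,1,0,0,0,-12,1,0,0,0,-18,1,0,0,0,-24,1,0,0,0,-30,1,0,0,0,-36,1,0,0,0,-42,1,0,0,0,-48])

```text
clock: 7.73
position: [579.2, 34.2, 98.5]
ee_rot: [-0.47, 0.883, 0.001, -0.003]
contact_force: [-9.5, 2.0, 10.5]
gripper_width: 10.9
```

Call:
apply_moves(plan=[1,0,0,0,-6,1,0,0,0,-12,1,0,0,0,-18,1,0,0,0,-24,1,0,0,0,-30,1,0,0,0,-36,1,0,0,0,-38,1,0,0,0,-39])

```text
clock: 8.4
position: [578.7, 34.8, 98.5]
ee_rot: [-0.151, 0.989, 0.0, -0.004]
contact_force: [-10.7, 4.0, 9.9]
gripper_width: 11.0
```

```bash
python3 st.py;python3 - <<'E'
from m import *
a=arm.get_image("top");b=arm.get_image("scene")
save(a["color"][90:240,130:290],"a4.png",4);save(b["color"][100:290,240:420],"b4.png",4)
E
```

```text
8.4 [578.7  34.8  98.5] jaw 107.3429856366904 F [-10.7   4.    9.9] T [1.18 3.07 0.68] w 10.975716995571636 [ 0.34  0.44 -0.27 -0.   -0.87 -1.61]
```

View pics/b4.png

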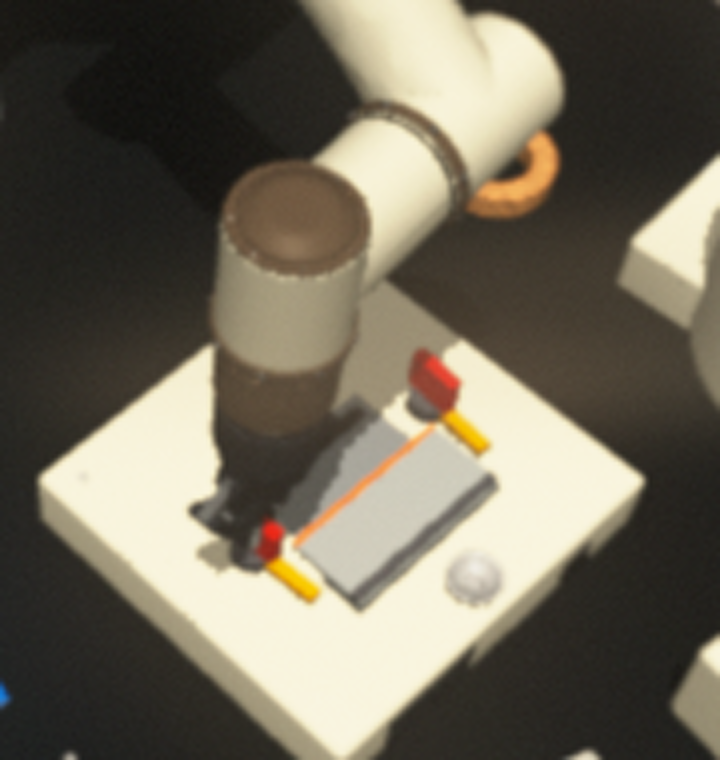

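The right tongue also lies along +x, with twist on the wrist at its stop. Release, raise and go to the strip, with its bar at about (508,-228).

Call:
apply_moves(plan=[-1,0,0,0,0,-1,0,0,0,0,-1,0,0,0,0,-1,0,0,0,0,-1,0,0,0.03,0,-1,0,0,0.07,0,-1,0,0,0.1,0,-1,0,0,0.1,0])

```text
clock: 9.17
position: [586.7, 35.1, 204.9]
ee_rot: [-0.151, 0.988, -0.0, 0.007]
contact_force: [1.0, 0.2, -0.0]
gripper_width: 85.4
```

Call:
apply_moves(plan=[-1,-0.072,-0.263,0,50,-1,-0.072,-0.263,0,50,-1,-0.072,-0.263,0,50,-1,-0.072,-0.263,0,50,-1,-0.072,-0.263,0,50,-1,-0.072,-0.263,0,50,-1,-0.072,-0.263,0,50,-1,-0.072,-0.263,0,50])

```text
clock: 9.83
position: [508.6, -232.8, 196.9]
ee_rot: [-0.554, 0.832, -0.0, -0.001]
contact_force: [0.8, 0.7, 0.1]
gripper_width: 85.3
```

Call:
apply_moves(plan=[-1,0,0,0,26.5,-1,0,0,0,26.5,-1,0,0,0,26.5,-1,0,0,0,26.5,-1,0,0,-0.03,26.5,-1,0,0,-0.07,26.5,-1,0,0,-0.1,26.5,-1,0,0,-0.1,26.5])

```text
clock: 10.5
position: [505.7, -227.3, 90.9]
ee_rot: [0.73, -0.684, -0.006, 0.003]
contact_force: [-0.5, 0.5, -0.4]
gripper_width: 85.1
```

```bash
python3 st.py;python3 - <<'E'
from m import *
import pickle
a=arm.get_image("top");b=arm.get_image("scene")
pickle.dump((a,b),open("im5.pkl","wb"))
save(a["color"][90:240,130:350],"a5.png",3.5);save(b["color"][200:330,150:300],"b5.png",4.5);save(b["color"][150:290,240:420],"b5u.png",4)
E
```

```text
10.5 [ 505.7 -227.3   90.9] jaw 3.727706378691863 F [-0.5  0.5 -0.4] T [ 0.05  0.12 -0.08] w 85.13596712102702 [-0.13  0.41 -0.34 -0.   -0.83  0.2 ]
```

View pics/a5.png

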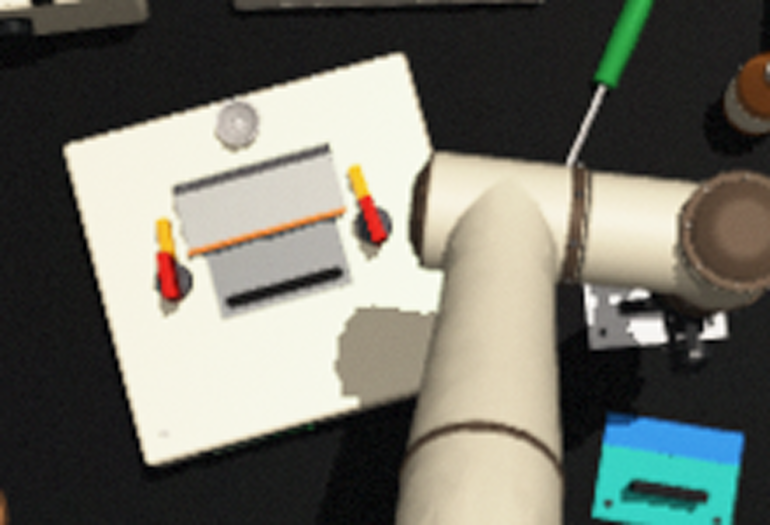

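View pics/b5.png

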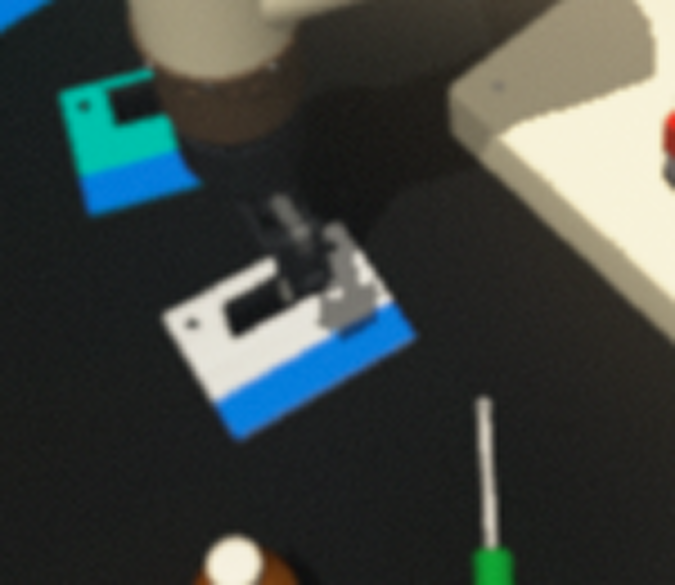

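The top view shows the jaws straddling the black bar and both tongues clear of the mouth. Before going on I measure the bolt angles from this picture.

Run:
```python
from m import *
import pickle
for im in pickle.load(open("im5.pkl","rb")):
    ms=masks(im)
    for k,z in(("yellow",83),("red",121)):
        for mm,s,c in comp(ms[k]):
            ys,xs=np.nonzero(mm);P=on_plane(im,np.c_[xs,ys],z);cc,a=line(P)
            if abs(cc[0]-560)<70 and abs(cc[1]-120)<130:
                ax=np.array([533.5,219.5] if cc[1]>127 else [579,35])
                d=cc-ax;print(k,c.round(1),cc.round(1),np.degrees(a).round(1),np.degrees(np.arctan2(d[1],d[0])).round(1),np.hypot(*d).round(1))
    for mm,s,c in comp(ms["orange"]):
        if s[4]>60: continue
        ys,xs=np.nonzero(mm);P=on_plane(im,np.c_[xs,ys],85);cc,a=line(P)
        print("orange",cc.round(1),np.degrees(a).round(1))
```

```text
yellow [232.  141.8] [616.5  48. ] 19.4 19.2 39.7
yellow [176.8 157.1] [571.3 225.3] 14.4 8.7 38.2
red [236.  152.5] [575.3  34.2] 17.9 -167.8 3.8
red [177.6 168.5] [529.3 216.4] 8.4 -143.1 5.2
orange [572.2 133.9] 104.3
yellow [356.  207.5] [571.6 224.1] 7.1 6.8 38.4
yellow [313.  244.4] [617.4  45.6] 20.0 15.4 39.8
red [349.1 192.3] [535.5 217.3] 11.0 -47.4 3.0
red [303.6 232.1] [588.1  29.3] 6.0 -32.0 10.7
orange [ 27.  647.6] 69.7
orange [576.7 125.5] 104.9
```

Both bolts read close to 1.5 rad. Lower onto the bar.

Call:
apply_moves(plan=[-1,0,0,-0.03,0,-1,0,0,-0.06,0,-1,0,0,-0.06,0,-1,0,0,-0.06,0])

```text
clock: 10.93
position: [511.2, -228.7, 38.5]
ee_rot: [0.731, -0.683, 0.0, 0.0]
contact_force: [0.2, 0.1, 0.7]
gripper_width: 85.4
```

```bash
python3 st.py;python3 - <<'E'
from m import *
b=arm.get_image("scene");save(b["color"][200:330,150:300],"b6.png",4.5)
E
python3 st.py
```

```text
10.9333 [ 511.2 -228.7   38.5] jaw 3.8808248420402265 F [0.2 0.1 0.7] T [ 0.01 -0.03 -0.  ] w 85.37883729613333 [-0.13  0.49 -0.38  0.   -0.7   0.2 ]
10.9833 [ 512.2 -228.8   39.7] jaw 3.902687743845064 F [ 0.4 -0.3  0.6] T [ 0.   -0.02 -0.02] w 85.53081239908829 [-0.13  0.49 -0.38  0.   -0.7   0.2 ]
```

View pics/b6.png

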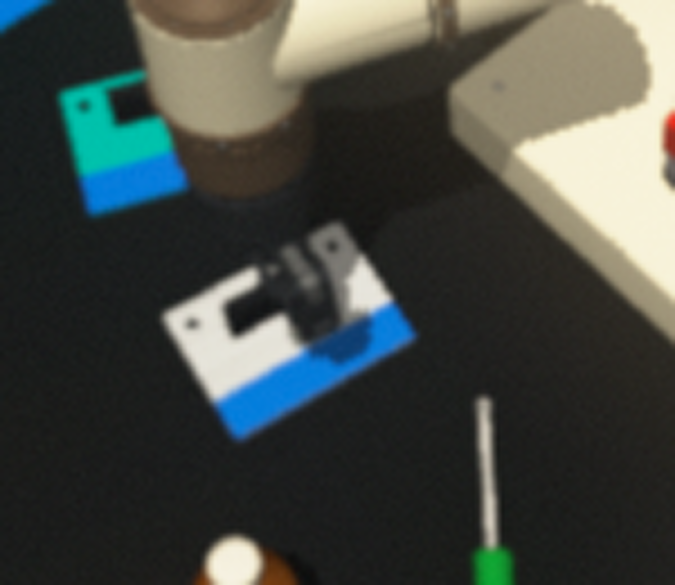

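The scene view shows the fingers over the bar (crop 290,280), about 4 mm far in x. I correct that, lower and grip.

Call:
apply_moves(plan=[-1,-0.004,0,-0.015,0,-1,-0.004,0,-0.028,0,-1,-0.004,0,-0.028,0,1,-0.004,0,-0.028,0,1,-0.004,0,-0.028,0,1,-0.004,0,-0.028,0,1,-0.004,0,-0.028,0,1,-0.004,0,-0.028,0])

```text
clock: 11.65
position: [506.8, -228.4, 10.1]
ee_rot: [0.73, -0.683, 0.001, -0.0]
contact_force: [-0.3, -0.2, 0.7]
gripper_width: 25.3
```

Call:
apply_moves(plan=[1,0,0,0,0,1,0,0,0,0,1,0,0,0,0,1,0,0,0,0])

```text
clock: 11.98
position: [506.8, -228.4, 9.9]
ee_rot: [0.731, -0.683, 0.0, -0.0]
contact_force: [-0.6, 0.8, 5.1]
gripper_width: 11.1
```

```bash
python3 st.py
```

```text
11.9833 [ 506.8 -228.4    9.9] jaw 3.86361541386907 F [-0.6  0.8  5.1] T [ 0.24  0.21 -0.02] w 11.092353947381548 [-0.13  0.53 -0.42  0.   -0.63  0.2 ]
```

Gripped (width 11.1), with the TCP 9.9 mm above the underside. Lift.

Call:
apply_moves(plan=[1,0,0,0.01,0,1,0,0,0.03,0,1,0,0,0.06,0,1,0,0,0.09,0,1,0,0,0.12,0,1,0,0,0.15,0,1,0,0,0.15,0,1,0,0,0.15,0])

```text
clock: 12.65
position: [506.7, -228.2, 160.9]
ee_rot: [0.73, -0.683, 0.001, -0.001]
contact_force: [-1.0, 0.4, -3.1]
gripper_width: 10.8
```

Call:
apply_moves(plan=[1,-0.035,0.035,0,4,1,-0.035,0.07,0,8,1,-0.035,0.105,0,10.4,1,-0.035,0.14,0,10.4,1,-0.035,0.175,0,10.4,1,-0.035,0.21,0,10.4,1,-0.035,0.245,0,10.4,1,-0.035,0.27,0,10.4])

```text
clock: 13.32
position: [469.6, 43.6, 157.6]
ee_rot: [0.79, -0.614, -0.001, 0.002]
contact_force: [-0.4, 0.2, -2.3]
gripper_width: 11.0
```

Call:
apply_moves(plan=[1,0,0.03,0,0,1,0,0.05,0,0,1,0,0.064,0,0,1,0,0.064,-0.02,0,1,0,0.064,-0.04,0,1,0,0.064,-0.04,0,1,0,0.064,-0.04,0,1,0,0.064,-0.04,0])

```text
clock: 13.98
position: [471.4, 105.5, 119.3]
ee_rot: [0.789, -0.614, -0.0, 0.001]
contact_force: [0.6, 0.6, -2.0]
gripper_width: 11.0
```

```bash
python3 st.py;python3 - <<'E'
from m import *
import pickle
a=arm.get_image("top");b=arm.get_image("scene")
pickle.dump((a,b),open("im7.pkl","wb"))
save(a["color"][90:240,130:290],"a7.png",4);save(b["color"][140:290,240:410],"b7.png",4.5)
E
python3 st.py
```

```text
13.9833 [471.4 105.5 119.3] jaw 14.243876070086714 F [ 0.6  0.6 -2. ] T [-0.   -0.03  0.01] w 10.99669657995571 [ 0.56  0.27 -0.49  0.   -0.82 -0.31]
14.0833 [471.9 105.7 120.1] jaw 14.227727713612381 F [ 0.4  0.3 -1.5] T [-0.06  0.04 -0.02] w 10.979060021891211 [ 0.56  0.26 -0.49  0.   -0.82 -0.31]
```

View pics/a7.png

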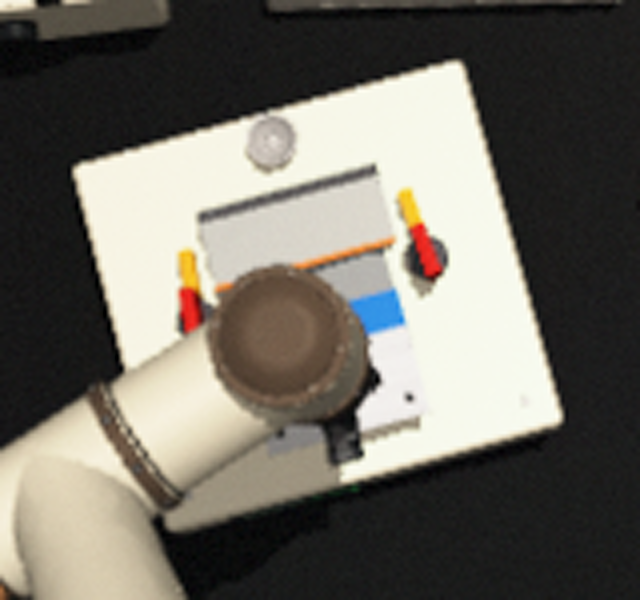

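View pics/b7.png

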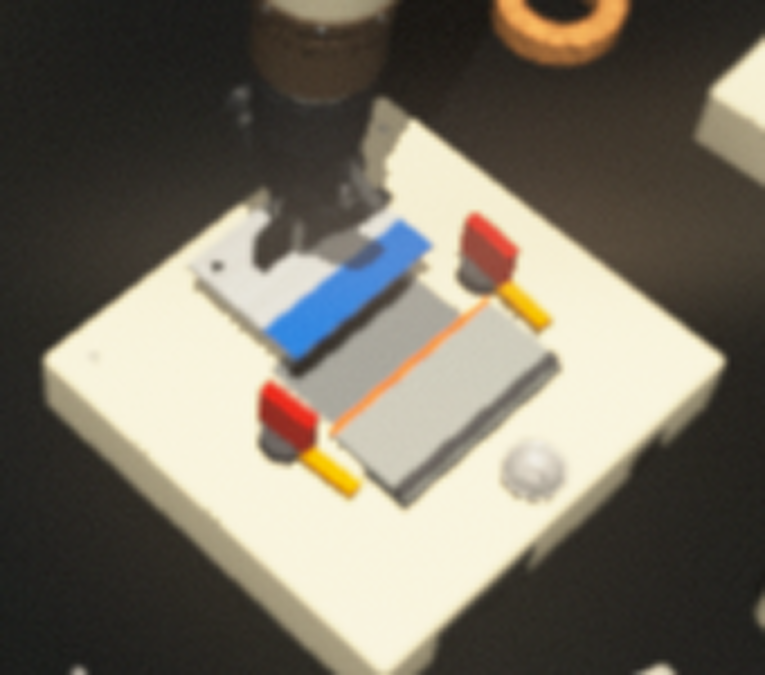

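The scene shows the strip held level with its blue edge at (293,360)–(430,245), squarely ahead of the flap lip at (333,432)–(490,300). I measure it relative to the lip in the same view.

Run:
```python
from m import *
import pickle
a,b=pickle.load(open("im7.pkl","rb"))
m=masks(b)
mm,s,c=max(comp(m["blue"]),key=lambda t:t[1][4] if t[2][0]>240 and t[2][1]<260 else 0)
cs,_=cv2.findContours(mm.astype(np.uint8),cv2.RETR_EXTERNAL,cv2.CHAIN_APPROX_NONE)
P=on_plane(b,cs[0][:,0],114)[:,:2].astype(np.float32);r=cv2.minAreaRect(P);print(r,cv2.boxPoints(r).round(1).tolist())
px=np.array([(430,245),(293,360)])/4.5+[240,140]
print("edge",on_plane(b,px,114).round(1))
px=np.array([(490,300),(333,432)])/4.5+[240,140]
L=on_plane(b,px,85);print("lip",L.round(1),L.mean(0))
for mm,s,c in comp(m["orange"],8):
    if 290<c[0]<370 and 190<c[1]<250:
        ys,xs=np.nonzero(mm);Q=on_plane(b,np.c_[xs,ys],85);print(line(Q),len(Q))
```

```text
((521.850830078125, 116.29283905029297), (29.63494110107422, 126.81591796875), 14.020538330078125) [[492.1000061035156, 174.1999969482422], [522.7999877929688, 51.20000076293945], [551.5999755859375, 58.400001525878906], [520.9000244140625, 181.39999389648438]]
edge [[519.3 181.7 114. ]
 [552.6  56.4 114. ]]
lip [[560.1 206.3  85. ]
 [596.3  61.8  85. ]] [578.17664451 134.02879658  85.        ]
```

The strip sits 2–4 mm toward -y of the lip centre, so I shift it +2.5 mm, lower to 6 mm above the deck and advance until just before the lip.

Call:
apply_moves(plan=[1,-0.0006,0.0024,-0.012,0,1,-0.0006,0.0024,-0.024,0,1,-0.0006,0.0024,-0.034,0,1,-0.0006,0.0024,-0.034,0,1,0.011,0.0054,-0.034,0,1,0.0227,0.0084,-0.034,0,1,0.0343,0.0113,-0.034,0,1,0.0343,0.0113,-0.034,0])

```text
clock: 14.75
position: [508.6, 118.0, 86.8]
ee_rot: [0.789, -0.614, 0.001, -0.002]
contact_force: [0.0, 0.4, -2.3]
gripper_width: 11.2
```

```bash
python3 st.py;python3 - <<'E'
from m import *
import pickle
a=arm.get_image("top");b=arm.get_image("scene")
pickle.dump((a,b),open("im8.pkl","wb"))
save(b["color"][160:270,260:390],"b8.png",6)
E
python3 st.py
```

```text
14.75 [508.6 118.   86.8] jaw 14.253609384616482 F [ 0.   0.4 -2.3] T [-0.01 -0.06 -0.  ] w 11.222764377611039 [ 0.54  0.37 -0.44  0.   -0.76 -0.29]
14.85 [505.8 116.9  86. ] jaw 14.203345160057978 F [-0.7  0.4 -1.8] T [-0.    0.11 -0.03] w 11.468463316375997 [ 0.54  0.37 -0.44 -0.   -0.76 -0.29]
```

View pics/b8.png

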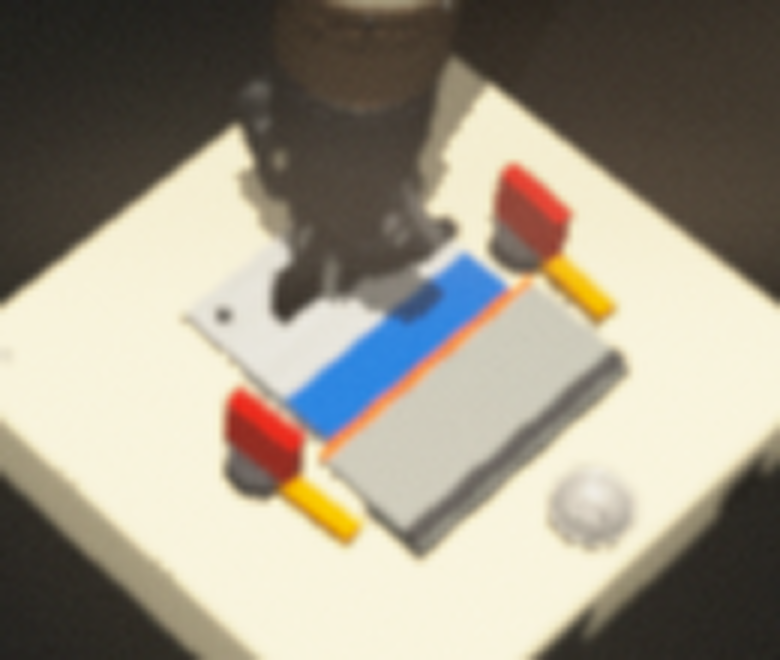

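Square and just short of the lip, with even margins on both sides. Advance under the flap.

Call:
apply_moves(plan=[1,0.004,0.001,0,0,1,0.008,0.002,0,0,1,0.012,0.003,0,0,1,0.016,0.004,0,0,1,0.019,0.005,0,0,1,0.021,0.0055,0,0,1,0.021,0.0055,0,0,1,0.021,0.0055,0,0])

```text
clock: 15.52
position: [526.5, 122.5, 85.1]
ee_rot: [0.789, -0.614, -0.0, 0.0]
contact_force: [-0.1, 0.3, -2.9]
gripper_width: 11.4
```

```bash
python3 st.py;python3 - <<'E'
from m import *
b=arm.get_image("scene")
save(b["color"][160:270,260:390],"b9.png",6)
E
python3 st.py
```

```text
15.5167 [526.5 122.5  85.1] jaw 14.232430079942844 F [-0.1  0.3 -2.9] T [ 0.06 -0.02 -0.01] w 11.414905657593584 [ 0.53  0.4  -0.39 -0.   -0.78 -0.28]
15.5667 [526.4 122.4  85.2] jaw 14.239909861758491 F [ 0.4  0.  -2.4] T [-0.02  0.02  0.  ] w 11.463629999610463 [ 0.53  0.4  -0.39 -0.   -0.78 -0.28]
```

View pics/b9.png

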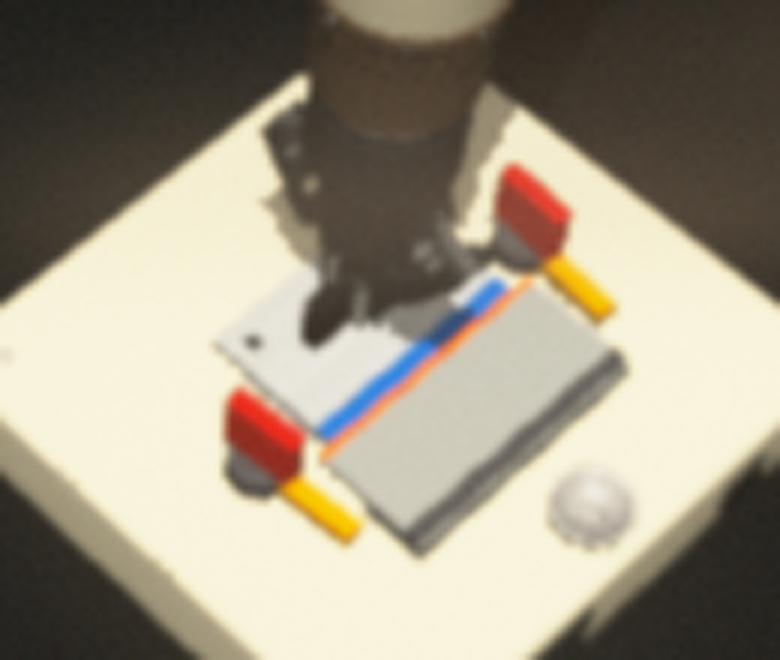

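The lip now covers most of the blue band, with no contact force and the flap not lifted. On to the stop.

Call:
apply_moves(plan=[1,0.003,0.0008,0,0,1,0.006,0.0015,0,0,1,0.009,0.0023,0,0,1,0.011,0.0028,0,0,1,0.011,0.0028,0,0,1,0.011,0.0028,0,0])

```text
clock: 16.07
position: [537.7, 125.3, 85.2]
ee_rot: [0.789, -0.614, -0.0, 0.0]
contact_force: [0.2, 0.5, -2.2]
gripper_width: 11.3
```

Call:
apply_moves(plan=[1,0.001,0.0003,0,0,1,0.002,0.0005,0,0,1,0.003,0.0008,0,0,1,0.004,0.001,0,0,1,0.005,0.0013,0,0,1,0.005,0.0013,0,0])

```text
clock: 16.57
position: [541.2, 126.1, 85.1]
ee_rot: [0.789, -0.614, -0.001, 0.002]
contact_force: [-4.6, -0.6, 0.6]
gripper_width: 11.1
```

It met the stop at x ≈ 541 (4.6 N), which gives edge at seat x ≈ 32 as expected. I back off a hair and press down.

Call:
apply_moves(plan=[1,-0.001,0,-0.001,0,1,-0.001,0,-0.002,0,1,-0.001,0,-0.003,0,1,-0.001,0,-0.004,0,1,-0.001,0,-0.005,0,1,-0.001,0,-0.005,0])

```text
clock: 17.07
position: [541.2, 126.1, 81.1]
ee_rot: [0.789, -0.614, -0.0, 0.001]
contact_force: [-5.3, -2.0, 6.8]
gripper_width: 11.4
```

```bash
python3 st.py
```

```text
17.0667 [541.2 126.1  81.1] jaw 14.26018880117445 F [-5.3 -2.   6.8] T [-0.53  1.63  0.05] w 11.352187925015853 [ 0.52  0.42 -0.36  0.   -0.79 -0.27]
```

Call:
apply_moves(plan=[1,0,0,-0.001,0,1,0,0,-0.002,0,1,0,0,-0.003,0,1,0,0,-0.003,0,1,0,0,-0.003,0])

```text
clock: 17.48
position: [541.2, 126.1, 79.9]
ee_rot: [0.79, -0.614, 0.0, 0.0]
contact_force: [-9.5, -1.7, 16.6]
gripper_width: 10.7
```

```bash
python3 st.py;python3 - <<'E'
from m import *
import pickle
b=arm.get_image("scene");a=arm.get_image("top");pickle.dump((a,b),open("im10.pkl","wb"))
save(b["color"][160:270,260:390],"b10.png",6);save(a["color"][90:240,130:290],"a10.png",4)
E
python3 st.py
```

```text
17.4833 [541.2 126.1  79.9] jaw 14.283483024210028 F [-9.5 -1.7 16.6] T [-0.53  2.74 -0.04] w 10.711874756843796 [ 0.52  0.43 -0.36  0.   -0.79 -0.27]
17.5833 [541.2 126.1  79.9] jaw 14.282182131825436 F [-10.1  -2.1  15.8] T [-0.48  2.74 -0.02] w 11.221387484307296 [ 0.52  0.43 -0.36  0.   -0.79 -0.27]
```

View pics/b10.png

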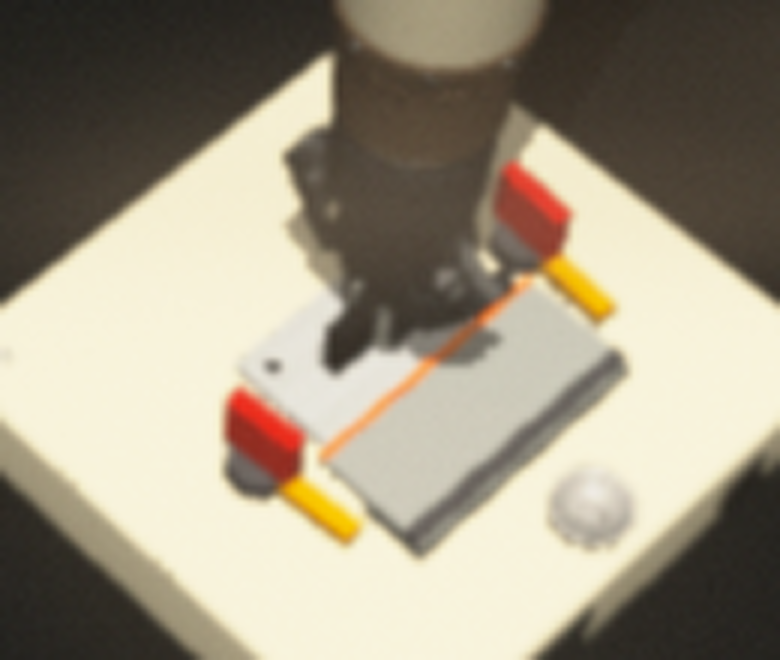

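View pics/a10.png

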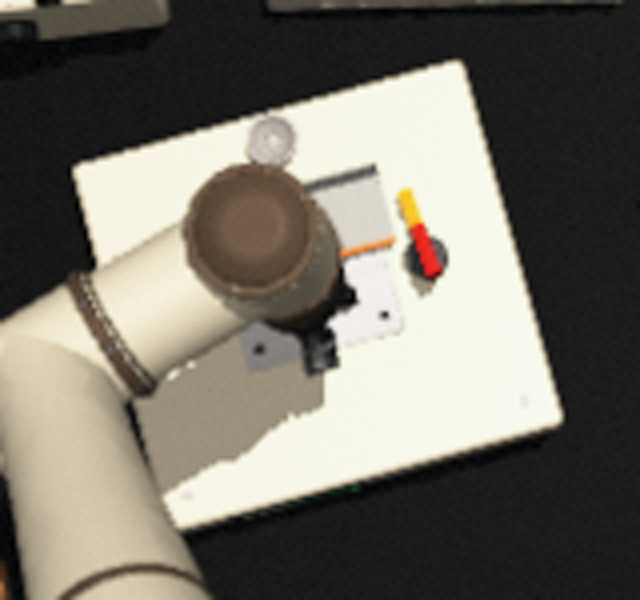

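The blue band is wholly under the lip, the flap is flat, and TCP z 79.9 matches plate-on-deck exactly. I press a little more and ease the x push.

Call:
apply_moves(plan=[1,-0.0005,0,-0.0005,0,1,-0.001,0,-0.001,0,1,-0.001,0,-0.001,0,1,-0.001,0,-0.001,0,1,-0.001,0,-0.001,0,1,-0.001,0,-0.001,0])

```text
clock: 18.08
position: [541.2, 126.1, 79.8]
ee_rot: [0.79, -0.614, 0.001, -0.0]
contact_force: [-8.4, -3.4, 19.2]
gripper_width: 11.1
```

```bash
python3 st.py
python3 - <<'E'
from m import *
from scipy.spatial.transform import Rotation as R
a=arm.get_image("top");b=arm.get_image("scene");s=arm.read_state()
print("tool z",R.from_quat(s["ee_rot"]).as_matrix()[:,2].round(4),s["joint_vel"].round(4))
# plate heights near rear edge: patches via depth, in unit frame
for im in(a,b):
    yy,xx=np.mgrid[100:290,140:410];W=by_depth(im,np.c_[xx.ravel(),yy.ravel()])
    V=im["color"][yy.ravel(),xx.ravel()].min(1)
    d=W[:,:2]-[573.7,131.7];c,s_=np.cos(.2495),np.sin(.2495)
    u=d[:,0]*c+d[:,1]*s_;v=-d[:,0]*s_+d[:,1]*c
    for n,x0,x1,y0,y1 in(("rear",-64,-56,-60,60),("front",-12,-5,-60,60),("flap",8,50,-65,65),("deck",-120,-80,-60,60)):
        k=(u>x0)&(u<x1)&(v>y0)&(v<y1)&(V>110);print(n,k.sum(),np.median(W[k,2]) if k.any() else None)
E
```

```text
18.0833 [541.2 126.1  79.8] jaw 14.309433659519755 F [-8.4 -3.4 19.2] T [-0.85  2.57 -0.  ] w 11.115603288967337 [ 0.52  0.42 -0.36  0.   -0.78 -0.27]
tool z [ 2.e-03 -8.e-04 -1.e+00] [-0.0023  0.0014  0.001   0.     -0.0005  0.0005]
rear 99 75.87446397735316
front 27 74.74844378537017
flap 160 84.4116657185715
deck 482 69.7591203064051
rear 61 75.23033051199651
front 167 372.7758478338897
flap 556 85.51965089016966
deck 317 70.17427911482812
```

The depth readings suggest the rear may be up to 1 mm high, though that is near noise. I ease x further, press more and fit the plate plane.

Call:
apply_moves(plan=[1,-0.001,0,-0.001,0,1,-0.0015,0,-0.002,0,1,-0.0015,0,-0.003,0,1,-0.0015,0,-0.003,0,1,-0.0015,0,-0.003,0,1,-0.0015,0,-0.003,0])

```text
clock: 18.68
position: [541.2, 126.2, 79.8]
ee_rot: [0.79, -0.613, 0.002, -0.001]
contact_force: [-11.0, -4.9, 33.3]
gripper_width: 10.9
```

```bash
python3 st.py
cat > pf.py <<'E'
from m import *
for nm in("top","scene"):
    im=arm.get_image(nm);yy,xx=np.mgrid[100:290,140:410];W=by_depth(im,np.c_[xx.ravel(),yy.ravel()])
    V=im["color"][yy.ravel(),xx.ravel()].min(1)
    d=W[:,:2]-[573.7,131.7];c,s_=np.cos(.2495),np.sin(.2495)
    u=d[:,0]*c+d[:,1]*s_;v=-d[:,0]*s_+d[:,1]*c
    for n,x0,x1,y0,y1,z0,z1 in(("plate",-64,-6,-60,60,71.5,79),("deck",-140,-76,-100,100,65,73)):
        k=(u>x0)&(u<x1)&(v>y0)&(v<y1)&(W[:,2]>z0)&(W[:,2]<z1)&(V>60)
        A=np.c_[np.ones(k.sum()),u[k]+35,v[k]];w=W[k,2];co,*_=np.linalg.lstsq(A,w,rcond=None)
        print(nm,n,k.sum(),co.round(4),"sd",(w-A@co).std().round(2))
E
python3 pf.py
```

```text
18.6833 [541.2 126.2  79.8] jaw 14.371013255645579 F [-11.   -4.9  33.3] T [-1.35  3.41 -0.12] w 10.926880515794055 [ 0.52  0.42 -0.36  0.   -0.78 -0.28]
top plate 213 [ 7.44205e+01 -2.60000e-03  2.00000e-04] sd 1.84
top deck 980 [ 6.95955e+01  2.70000e-03 -1.70000e-03] sd 1.99
scene plate 274 [ 7.49496e+01 -1.21000e-02  8.30000e-03] sd 1.8
scene deck 640 [ 6.9971e+01  4.3000e-03 -1.5000e-03] sd 1.88
```

The force rose by 14 N with no further travel and the plane fit is level within noise, so the plate is hard down. I ease to a moderate push and settle.

Call:
apply_moves(plan=[1,0,0,0.001,0,1,0,0,0.002,0,1,0,0,0.002,0,1,0,0,0.002,0,1,0,0,0.002,0,1,0,0,0.002,0])

```text
clock: 19.28
position: [541.2, 126.2, 79.8]
ee_rot: [0.79, -0.613, 0.002, -0.001]
contact_force: [-5.9, -4.4, 20.3]
gripper_width: 11.2
```

```bash
python3 st.py; python3 pf.py
python3 - <<'E'
from m import *
b=arm.get_image("scene");save(b["color"],"b11.png",1.5);save(b["color"][160:270,260:390],"b12.png",6)
E
python3 st.py
```

```text
19.2833 [541.2 126.2  79.8] jaw 14.33779842317719 F [-5.9 -4.4 20.3] T [-1.39  2.07 -0.05] w 11.160313953421308 [ 0.52  0.42 -0.36  0.   -0.78 -0.28]
top plate 215 [7.43019e+01 3.70000e-03 7.00000e-04] sd 1.94
top deck 961 [6.97169e+01 4.20000e-03 1.50000e-03] sd 1.98
scene plate 286 [ 7.47547e+01 -7.10000e-03  2.50000e-03] sd 1.91
scene deck 643 [ 6.95463e+01 -1.60000e-03 -1.10000e-03] sd 1.92
19.4333 [541.2 126.1  79.8] jaw 14.33246290793906 F [-6.3 -4.2 21.1] T [-1.36  2.13 -0.09] w 11.15230086912102 [ 0.52  0.42 -0.36  0.   -0.78 -0.28]
```

View pics/b11.png

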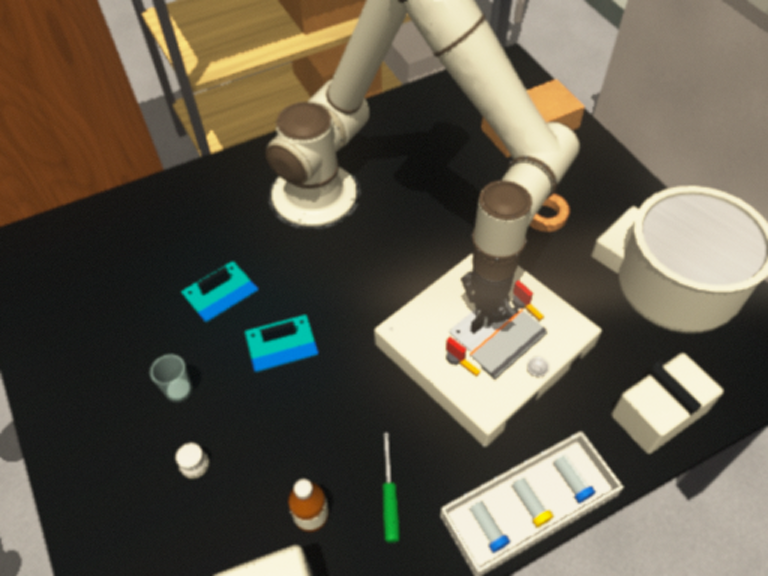

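View pics/b12.png

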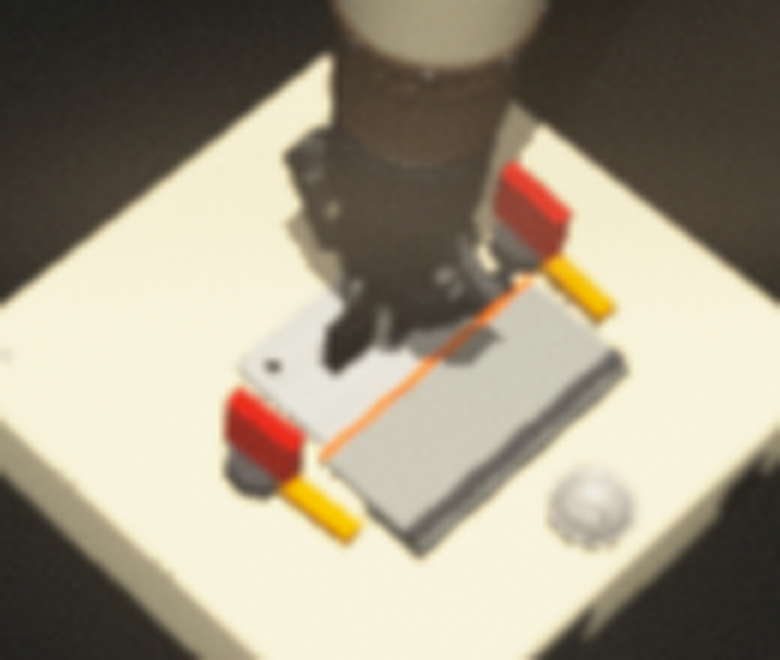

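The full picture shows every bystander where it started. The close crop shows both tongues alongside the flap, the flap lying down and the plate level and home. I hand it in.

```bash
python3 -c "
from bench import arm
print(arm.job_done())"; python3 st.py
```

```text
the job is handed in; nothing more can be done
None
the job is handed in; nothing more can be done
```

I turned both bolts to their end stops, tucked the silver strip's blue edge under the flap until it met the stop, pressed the strip flat, and handed the job in at about 19.4 s while still gripping and pressing. No verdict was given.

**Last checks:**
- **Bolts:** the wrist twist rose to about 0.7–0.9 N m at the end of each turn. Picture angles put the tongues at about 9° and 19°, against 10.4° and 18.4° expected at the stops.
- **Strip edge:** by the arm's position it is about 32 mm under the lip, about 2–3 mm off centre by the pictures, and square within about 0.5°.
- **Press:** the push was about 20 N down. The underside is at deck height, and 14 N more push gave no further travel.
- **Flap and bystanders:** the flap looked flat and no bystander had visibly moved in the last picture; I did not measure either by joint or distance.

**Disagreements:**
- The two cameras differed by up to about 6 mm on the unit's position, so I relied on where the arm gripped the bolts.
- The depth readings were noisy (about 2 mm) and put the plate's top 0.3–0.8 mm above its ideal height, so I could not read the seal's travel directly.

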